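# Snap the four lid clips of a parts box shut

### The arm

A 6-joint arm with a two-finger parallel gripper is mounted at the origin on the work surface. World frame = base frame: x ahead of the robot, y to its left, z up, the work surface at z = 0. Lengths are in m, angles in rad, forces in N, time in s.
With the tool pointing down it reaches from about 0.375 to 0.925 m from the base axis. Payload 5.7 kg.
Tool frame: the origin (TCP) lies between the finger pads; the fingertips stand 25 mm ahead of it and the grasp point (between the pads) lies 6 mm ahead of it (tip_extent is the distance from the TCP to the fingertips, in m); z points along the fingers, y is the line along which they close (so a half turn about z gives the same grasp; the last joint's range is limited). The gripper opens to 88 mm and grips with 3 to 60 N. Pads are 20 mm wide; open, the fingers measure 115 mm over their backs; the gripper's body (75 mm by 178 mm) begins 61 mm behind the grasp point.
Start: joints at [-1.28, 0.359, 1.51, -0, 1.272, -0.115], TCP at [0.237, -0.551, 0.248] pointing down, gripper open.
Joint ranges: [-2.97, 2.97], [-1.01, 2.36], [0.21, 2.38], [-0.96, 4.11], [0.2, 2.71], [-2.98, 2.98]. Speed limits (rad/s): [2.39, 2.39, 3.14, 3.14, 3.14, 3.14].

### API

Orientations are given as [roll, pitch, yaw] about the fixed x, y, z axes, in that order (R = Rz(yaw) Ry(pitch) Rx(roll)).
In Python, from plant import state, snapshot, sign_off, tip_extent gives the robot as it stands.
- The arm moves only by the shell command python3 -m handwheel 'ROWS'. ROWS is JSON, a list of rows, each an object with "dp": the shift along the tool's x, y, z in cm, a list of three; "spin": the turn about the tool's z in rad; "fingers": the closure, from 0 (fully open) to 1 (shut). In form: [{"dp": [dx, dy, dz], "spin": spin, "fingers": fingers}, ...]. A call has 1 to 12 rows; each row shifts and turns the commanded pose from where the row before left it, along the tool's axes as they then stand; what a row does not reach is not made up. A row lasts 1/12 s, in which the tool goes at most 41.7 mm and 7.16 degrees, less where a joint would pass 70% of its speed; a pose out of reach is approached as far as the arm can. A call with a gripper value outside its range is refused whole. The fingers move at their own pace and stop on an object; the grip force is fixed at half the most. Time passes only in rows, so rows that do not move let the fingers close. It gives the time, the measured TCP pose, the force, the opening and the grip force at its end, in the units of the state.
- state(): the state, without advancing time (a new reading comes with each control period).
- snapshot(name): name is "scene" or "side" or "wrist"; returns a dict with "image" (400x640x3 uint8, red, green, blue), "fx", "fy", "cx", "cy" (pixels), "k1" (the pictures are not rectified: a ray, as slopes to the right and down, at radius r is drawn at 1 + k1 r^2 times it, then the intrinsics apply), "pose" (4x4, takes a point from camera to world coordinates). Camera axes: x right, y down, z forward; pixel columns grow to the right and rows downward; lengths in m; the calibration is good to about 2 mm. A picture is of the moment at which its call begins. There is no depth.
- sign_off(): hands the job in; it is judged then, once.
The state is a dict: "time": time; "qpos": joint angles; "joint_vel": joint speeds; "joint_torque": joint torques, N m; "eef_pos": TCP position; "ee_rot": TCP orientation; "contact_force": force on the tool from outside, world axes, zero at the start; "torque": the same for the moment, N m; "gripper_width": opening from 0.0 (shut) to 1.0 (fully open); "finger_force": force on a finger pad.
Only numpy, scipy, OpenCV 4.12 (cv2) and the standard library are available. Lean on these libraries where they do the work, as an engineer would, in place of code of your own. Each camera call takes 0.05 s, during which the arm holds its last target. There are 200 camera calls.

### The job

The parts box on the packing table has its lid on but the four side clips are still up: flip every clip down and snap it fully home over its catch, so that the box is ready for the shelf. The box is light and slides easily: leave it standing about where it is, and leave the phone, carton and tape alone.

Things in the scene. Friction and masses are not known exactly. Their poses are not given: they have to be found in the camera images.
- box: Loose storage box, 150 mm long (its x) x 120 mm wide (its y) x 100 mm high; origin at the centre of its underside, z up. Grey body, white lid already seated on it, a grey hinged clip in the middle of each of the four sides. About 0.75 kg with contents; mass and friction vary by some 20 %, and it slides on the table at a sideways push of only about 3 to 7 N.
- lid_top (a point): Centre of the lid in the plane of its rim's top, 100 mm above the box's underside. The lid is a deep tray: a rim 10 mm thick runs round the outer edge, flush with the box walls; inside is an open well 130 x 100 mm with its floor 34 mm below the rim's top. The rim can be straddled: one finger in the well, the other outside the box.
- clip_a (a joint): Angle (rad) of the clip on the box's +x side: 0 shut, flush along the wall; 1.57 straight out; 3.14 straight up; up to 3.4 leaning in over the well. Stays where left (friction 0.012 N m). Below about 0.28 rad its lip meets a sprung catch; 0.3 to 0.35 N m closes it (9 N at its lower end, 15 to 18 N at 20 mm below the hinge); halfway it gives, snaps to 0 and holds.
- hinge_a (a point): Middle of the hinge axis of clip_a, fixed on the box: 4 mm outside the wall of its +x side, 94 mm above the underside (6 mm below the rim's top). The axis runs along that side. Site axes are the box's.
- plate_a (a point): Centre of the outer face of clip_a's plate, the face to push to close it; 19 mm from the hinge along the plate. The clip is 40 mm wide and reaches 38 mm from the hinge; shut, this face lies 9.5 mm outside the hinge axis, and clip plus rim measure 23.5 mm to the inner side of the rim. Axes: x out of this face, -z from hinge to lip, y along the hinge.
- clip_b (a joint): Angle (rad) of the clip on the box's +y side: 0 shut, flush along the wall; 1.57 straight out; 3.14 straight up; up to 3.4 leaning in over the well. Stays where left (friction 0.012 N m). Below about 0.28 rad its lip meets a sprung catch; 0.3 to 0.35 N m closes it (9 N at its lower end, 15 to 18 N at 20 mm below the hinge); halfway it gives, snaps to 0 and holds.
- hinge_b (a point): Middle of the hinge axis of clip_b, fixed on the box: 4 mm outside the wall of its +y side, 94 mm above the underside (6 mm below the rim's top). The axis runs along that side. Site axes are the box's.
- plate_b (a point): Centre of the outer face of clip_b's plate, the face to push to close it; 19 mm from the hinge along the plate. The clip is 40 mm wide and reaches 38 mm from the hinge; shut, this face lies 9.5 mm outside the hinge axis, and clip plus rim measure 23.5 mm to the inner side of the rim. Axes: x out of this face, -z from hinge to lip, y along the hinge.
- clip_c (a joint): Angle (rad) of the clip on the box's -x side: 0 shut, flush along the wall; 1.57 straight out; 3.14 straight up; up to 3.4 leaning in over the well. Stays where left (friction 0.012 N m). Below about 0.28 rad its lip meets a sprung catch; 0.3 to 0.35 N m closes it (9 N at its lower end, 15 to 18 N at 20 mm below the hinge); halfway it gives, snaps to 0 and holds.
- hinge_c (a point): Middle of the hinge axis of clip_c, fixed on the box: 4 mm outside the wall of its -x side, 94 mm above the underside (6 mm below the rim's top). The axis runs along that side. Site axes are the box's.
- plate_c (a point): Centre of the outer face of clip_c's plate, the face to push to close it; 19 mm from the hinge along the plate. The clip is 40 mm wide and reaches 38 mm from the hinge; shut, this face lies 9.5 mm outside the hinge axis, and clip plus rim measure 23.5 mm to the inner side of the rim. Axes: x out of this face, -z from hinge to lip, y along the hinge.
- clip_d (a joint): Angle (rad) of the clip on the box's -y side: 0 shut, flush along the wall; 1.57 straight out; 3.14 straight up; up to 3.4 leaning in over the well. Stays where left (friction 0.012 N m). Below about 0.28 rad its lip meets a sprung catch; 0.3 to 0.35 N m closes it (9 N at its lower end, 15 to 18 N at 20 mm below the hinge); halfway it gives, snaps to 0 and holds.
- hinge_d (a point): Middle of the hinge axis of clip_d, fixed on the box: 4 mm outside the wall of its -y side, 94 mm above the underside (6 mm below the rim's top). The axis runs along that side. Site axes are the box's.
- plate_d (a point): Centre of the outer face of clip_d's plate, the face to push to close it; 19 mm from the hinge along the plate. The clip is 40 mm wide and reaches 38 mm from the hinge; shut, this face lies 9.5 mm outside the hinge axis, and clip plus rim measure 23.5 mm to the inner side of the rim. Axes: x out of this face, -z from hinge to lip, y along the hinge.
- phone: Black mobile phone lying flat, 150 x 72 x 8 mm, origin at the centre of its underside, x along its length. Bystander.
- carton: Small cardboard carton, 110 x 75 x 50 mm, origin at the centre of its underside, x along its length. Bystander.
- tape: Roll of yellow packing tape lying flat, 100 mm outer diameter, 48 mm high, origin at the centre of its underside. Bystander.
Mind the look-alikes: they are no part of the job. Of the things like the box, leave any that is purple; of the rest the larger one is meant.

How it is judged:
By the outcome, as a careful person would: the job done as asked, in the order asked, and still so for the second after the job is handed in, with the robot touching nothing.
It also fails if it takes over 61 s, if anything falls off the work surface, if the arm or the gripper's body presses on something with over 40 N, if the wrist force passes 120 N, or if a joint passes its speed limit or range.

## Working session

There is one attempt and no reset: what is moved stays moved. The work goes in short steps, Python scripts to look and compute and a shell command to move; the robot and the scene stay as the last step left them, time stands still between calls to the robot, and variables do not carry over. Pictures are saved under pics/ and viewed, at most 10 in all, crops included, and the job is handed in when it is done.

```bash
mkdir -p pics; ls; python3 - <<'E'
from plant import state,snapshot
import cv2,numpy as np
print(state())
a=[]
for n in("scene","side"):
    s=snapshot(n); cv2.imwrite(f"pics/{n}0.png",s["image"][:,:,::-1]); np.save(f"pics/{n}0.npy",s,allow_pickle=True)
    print(n,s["fx"],s["fy"],s["cx"],s["cy"],s["k1"],s["pose"].round(3).tolist() if hasattr(s["pose"],'round') else s["pose"])
E
```

```text
pics
{'time': 0.0, 'qpos': array([-1.28010844e+00,  3.59477785e-01,  1.51140851e+00, -6.22175667e-06,
        1.27247740e+00, -1.15081330e-01]), 'joint_vel': array([-0.00023277, -0.00266603, -0.00013818,  0.00117435, -0.0001313 ,
        0.00054461]), 'joint_torque': array([ 1.08226229e-04, -5.15386963e+01, -2.70727766e+01,  6.74171839e-02,
        3.50753206e-02, -1.35199675e-04]), 'eef_pos': array([ 0.23665588, -0.55067457,  0.24683485]), 'ee_rot': array([-3.13983264e+00, -1.97460125e-04,  4.05770873e-01]), 'contact_force': array([-0.48107978, -0.10095716,  0.06581666]), 'torque': array([-0.05219694, -0.01486569,  0.02192271]), 'finger_force': 0.0, 'gripper_width': 0.9969150746524086}
scene 375.49650945752745 375.49650945752745 316.0192879470301 204.477347513882 -0.08630256588094702 [[-0.807, 0.388, -0.445, 1.047], [0.59, 0.537, -0.603, 0.741], [0.005, -0.749, -0.662, 0.905], [0.0, 0.0, 0.0, 1.0]]
side 511.3200611862948 511.3200611862948 319.297505110108 202.62295515742915 -0.13585908801784588 [[-0.837, -0.319, 0.444, -0.138], [-0.546, 0.454, -0.704, 1.046], [0.023, -0.832, -0.555, 0.903], [0.0, 0.0, 0.0, 1.0]]
```

View pics/scene0.png

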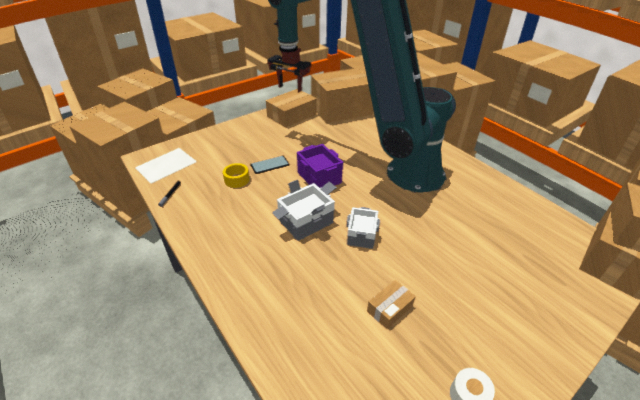

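View pics/side0.png

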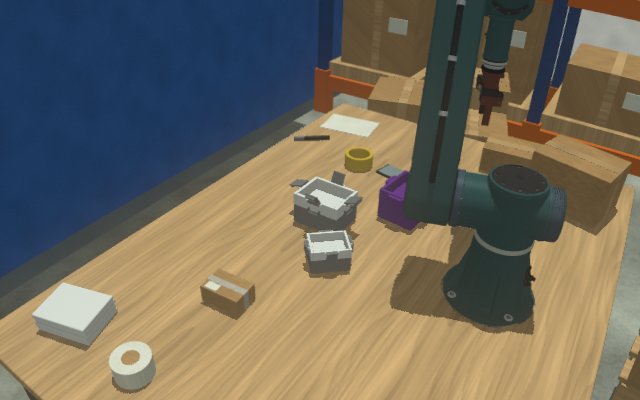

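Three box-like things in the scene view: purple (320,167), large grey/white (306,210) and small grey/white (363,227). The purple one is excluded and the larger of the rest is meant, so the target is (306,210), which is (325,203) in the side view. I'll confirm that in a crop and measure it.

```bash
cat > h.py <<'E'
import numpy as np,cv2
def ray(s,px):
    K=np.array([[s["fx"],0,s["cx"]],[0,s["fy"],s["cy"]],[0,0,1]])
    u=cv2.undistortPoints(np.array(px,float).reshape(-1,1,2),K,np.array([s["k1"],0,0,0,0]))
    # forward model in k1 only
    d=np.c_[u[:,0],np.ones(len(u))]@s["pose"][:3,:3].T
    return s["pose"][:3,3],d
def onplane(s,px,z):
    o,d=ray(s,px); return o+d*((z-o[2])/d[:,2])[:,None]
def proj(s,P):
    P=np.atleast_2d(P); T=np.linalg.inv(s["pose"]); q=P@T[:3,:3].T+T[:3,3]; u=q[:,:2]/q[:,2:]
    u*=1+s["k1"]*(u**2).sum(1)[:,None]
    return u*s["fx"]+[s["cx"],s["cy"]]
E
python3 - <<'E'
from h import *
out=[]
for n,(x,y) in {"scene":(265,170),"side":(280,165)}.items():
    s=np.load(f"pics/{n}0.npy",allow_pickle=True).item()
    im=s["image"][:,:,::-1]
    out.append(cv2.resize(im[y:y+75,x:x+100],None,fx=4,fy=4,interpolation=cv2.INTER_CUBIC))
    hsv=cv2.cvtColor(s["image"],cv2.COLOR_RGB2HSV)
    m=((hsv[...,2]>170)&(hsv[...,1]<40)).astype(np.uint8)
    c=[k for k in cv2.findContours(m,cv2.RETR_EXTERNAL,cv2.CHAIN_APPROX_NONE)[0] if x<k[:,0,0].mean()<x+100 and y<k[:,0,1].mean()<y+75 and len(k)>30]
    for k in c:
        P=onplane(s,k[:,0,:],.1)
        r=cv2.minAreaRect((P[:,:2]*1000).astype(np.float32)); print(n,len(k),k[:,0].min(0),k[:,0].max(0),r)
        print(cv2.boxPoints(r).round())
cv2.imwrite("pics/crop1.png",np.vstack(out))
E
```

```text
scene 95 [348 208] [377 233] ((429.86566162109375, 151.93406677246094), (109.67452239990234, 87.03402709960938), 43.541446685791016)
[[360. 146.]
 [420.  83.]
 [500. 158.]
 [440. 221.]]
scene 128 [277 183] [334 219] ((523.37939453125, -30.808753967285156), (159.70187377929688, 129.3258056640625), 2.3476972579956055)
[[441.  31.]
 [446. -99.]
 [606. -92.]
 [601.  37.]]
side 237 [294 177] [357 209] ((522.4806518554688, -30.076828002929688), (155.61326599121094, 126.59271240234375), 2.708453893661499)
[[442.  29.]
 [448. -97.]
 [603. -90.]
 [597.  37.]]
```

View pics/crop1.png

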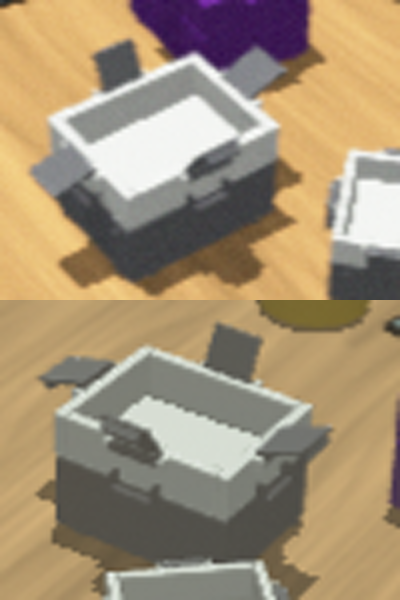

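The crop confirms it: the larger box with a white lid and grey body. In the scene crop, the clip on its world −y side (118,65) is upright. The others, +x (62,172), −x (255,70) and +y (210,160), lean outward. The centre is at about (0.523,−0.030) with a yaw of about 2.5°. I'll go above it.

```bash
python3 -m handwheel '[{"dp":[2.93,-2.28,0],"spin":0,"fingers":0.3},{"dp":[2.93,-2.28,0],"spin":0,"fingers":0.3},{"dp":[2.93,-2.28,0],"spin":0,"fingers":0.3},{"dp":[2.93,-2.28,0],"spin":0,"fingers":0.3},{"dp":[2.93,-2.28,0],"spin":0,"fingers":0.3},{"dp":[2.93,-2.28,0],"spin":0,"fingers":0.3},{"dp":[2.93,-2.28,0],"spin":0,"fingers":0.3},{"dp":[2.93,-2.28,0],"spin":0,"fingers":0.3}]'
python3 -m handwheel '[{"dp":[2.93,-2.28,0],"spin":0,"fingers":0.3},{"dp":[2.93,-2.28,0],"spin":0,"fingers":0.3},{"dp":[2.93,-2.28,0],"spin":0,"fingers":0.3},{"dp":[2.93,-2.28,0],"spin":0,"fingers":0.3},{"dp":[2.93,-2.28,0],"spin":0.09,"fingers":0.3},{"dp":[2.93,-2.28,0],"spin":0.09,"fingers":0.3},{"dp":[2.93,-2.28,0],"spin":0.09,"fingers":0.3},{"dp":[2.93,-2.28,0],"spin":0.09,"fingers":0.3},{"dp":[0,0,0],"spin":0,"fingers":0.3}]'
python3 - <<'E'
from plant import *
from h import *
st=state(); print(st["eef_pos"],st["ee_rot"],st["time"],st["gripper_width"])
s=snapshot("wrist"); np.save("pics/w1.npy",s,allow_pickle=True); cv2.imwrite("pics/w1.png",s["image"][:,:,::-1])
print(s["pose"].round(3).tolist(),s["fx"])
for n in("scene","side"):
    t=np.load(f"pics/{n}0.npy",allow_pickle=True).item()
    hsv=cv2.cvtColor(t["image"],cv2.COLOR_RGB2HSV)
    m=((hsv[...,0]>130)&(hsv[...,0]<160)&(hsv[...,1]>100)).astype(np.uint8)
    k=max(cv2.findContours(m,0,1)[0],key=len)[:,0]
    for z in(0,.1): P=onplane(t,k,z); print(n,"purple",z,P.min(0),P.max(0))
E
```

```text
time: 0.77
eef_pos: [0.3805, -0.2893, 0.2474]
ee_rot: [-3.141, 0.0, 0.405]
contact_force: [0.9, -0.0, 0.5]
gripper_width: 0.698
finger_force: 0.0
time: 1.52
eef_pos: [0.5439, -0.0381, 0.2476]
ee_rot: [-3.14, -0.003, 0.044]
contact_force: [0.4, 0.2, 0.2]
gripper_width: 0.7
finger_force: 0.0
[ 0.54390607 -0.03813694  0.24765   ] [-3.13967789 -0.00336685  0.04438198] 1.5167 0.6996677859729364
[[0.045, -0.958, -0.284, 0.622], [-0.999, -0.044, -0.011, -0.036], [-0.002, 0.284, -0.959, 0.384], [0.0, 0.0, 0.0, 1.0]] 309.1303171598796
scene purple 0 [ 1.67362383e-01 -4.21407628e-01 -1.11022302e-16] [ 3.89194767e-01 -1.32767949e-01  1.11022302e-16]
scene purple 0.1 [ 0.26455286 -0.29304332  0.1       ] [ 0.46188681 -0.03628005  0.1       ]
side purple 0 [ 3.73212828e-01 -4.44216951e-01 -1.11022302e-16] [ 4.70836247e-01 -2.55498879e-01  1.11022302e-16]
side purple 0.1 [ 0.31659374 -0.2792306   0.1       ] [ 0.4034095  -0.11140506  0.1       ]
```

View pics/w1.png

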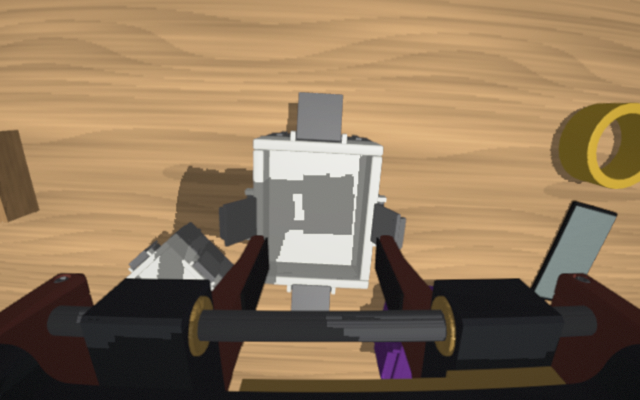

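The wrist view shows the lid rim corners at about (254,138), (383,146), (368,288) and (250,284). Clip +x is at (320,115), +y at (237,222), −y at (390,225) and −x at (311,298). The camera sits on the +x side. I'll refine the box pose and clip angles from these.

```bash
python3 - <<'E'
from h import *
s=np.load("pics/w1.npy",allow_pickle=True).item()
P=onplane(s,[(254,138),(383,146),(368,288),(250,284)],.1); print(P.round(4))
hsv=cv2.cvtColor(s["image"],cv2.COLOR_RGB2HSV)
m=((hsv[...,2]>140)&(hsv[...,1]<40)).astype(np.uint8); m[:,:248]=0;m[:,390:]=0;m[295:]=0
m[:,:]=cv2.morphologyEx(m,cv2.MORPH_OPEN,np.ones((3,3)))
k=max(cv2.findContours(m,0,1)[0],key=len)[:,0]
Q=onplane(s,k,.1)[:,:2]*1000
r=cv2.minAreaRect(Q.astype(np.float32)); print(r)
# clip tips: (name, outward normal, pixel of tip-edge middle)
for c,yaw in((np.array([.5225,-.0305]),.044),):
    ex=np.array([np.cos(yaw),np.sin(yaw),0]);ey=np.array([-ex[1],ex[0],0])
    C=np.array([*c,0])
    for n,u,h,px in(("+x",ex,79,(321,93)),("+y",ey,64,(221,225)),("-y",-ey,64,(402,227)),("-x",-ex,79,(310,312))):
        H=C+u*h/1000+[0,0,.094]
        a=np.linspace(1,3.4,49); T=H+.038*(np.sin(a)[:,None]*u-np.cos(a)[:,None]*[0,0,1])
        d=np.linalg.norm(proj(s,T)-px,axis=1); i=d.argmin(); print(n,a[i],d[i])
E
```

```text
[[ 0.5966  0.0249  0.1   ]
 [ 0.5947 -0.0927  0.1   ]
 [ 0.4472 -0.092   0.1   ]
 [ 0.446   0.0318  0.1   ]]
((521.9170532226562, -36.59678268432617), (126.21980285644531, 164.66001892089844), 89.75809478759766)
+x 1.3 9.365815597709855
+y 2.7 3.096326710040921
-y 2.65 1.539144942765637
-x 3.0 1.6796045738798393
```

```bash
python3 - <<'E'
from h import *
for n,px in(("scene",[(277.5,200),(297,219.5),(334.5,201.8),(313.8,183.8)]),("side",[(294.3,193),(317.5,177),(358,191.8),(337,210)])):
    s=np.load(f"pics/{n}0.npy",allow_pickle=True).item()
    P=onplane(s,px,.1)[:,:2]; print(n,P.round(4).tolist(),P.mean(0))
    for i in range(4):
        d=P[(i+1)%4]-P[i]; print(np.linalg.norm(d).round(3),(np.degrees(np.arctan2(d[1],d[0]))%90).round(1))
s=np.load("pics/w1.npy",allow_pickle=True).item()
cv2.imwrite("pics/w1c.png",cv2.resize(s["image"][80:320,200:420,::-1],None,fx=2.5,fy=2.5,interpolation=cv2.INTER_CUBIC))
E
```

```text
scene [[0.5952, -0.0845], [0.595, 0.0297], [0.449, 0.0322], [0.4482, -0.0841]] [ 0.52185092 -0.02666889]
0.114 0.1
0.146 89.0
0.116 89.6
0.147 89.8
side [[0.5916, 0.0271], [0.5863, -0.0877], [0.4427, -0.0859], [0.4441, 0.0301]] [ 0.5161664  -0.02912276]
0.115 87.3
0.144 89.3
0.116 89.3
0.148 88.8
```

View pics/w1c.png

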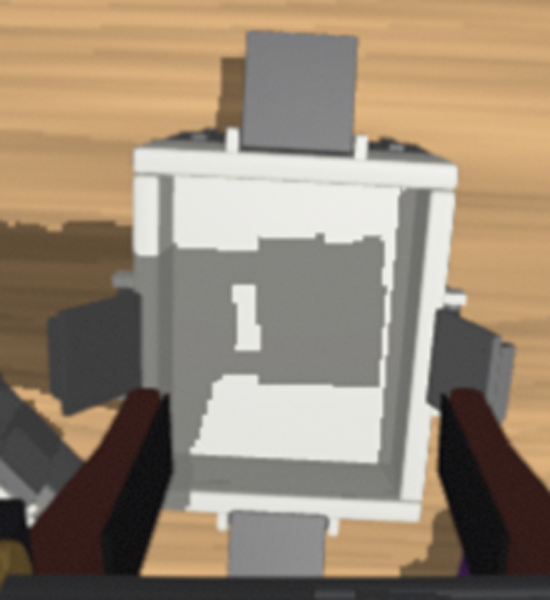

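The box's yaw is really about −0.015, with its centre near (0.521,−0.030). The ±y clips stand at about 2.7 rad. In this crop the +x clip (300,90) is out and the −x clip (278,545) is unclear. Next I'll close the fingers, hover just above the rim and sweep the clips outward.

```bash
python3 -m handwheel '[{"dp":[-0.5,-0.2,1.5],"spin":0.06,"fingers":1},{"dp":[-0.6,-0.2,2.5],"spin":0,"fingers":1},{"dp":[-0.6,-0.2,2.5],"spin":0,"fingers":1},{"dp":[-0.6,-0.2,2.5],"spin":0,"fingers":1},{"dp":[0,0,2.5],"spin":0,"fingers":1},{"dp":[0,0,0],"spin":0,"fingers":1},{"dp":[0,0,0],"spin":0,"fingers":1}]'
python3 -m handwheel '[{"dp":[0,-2,0],"spin":0,"fingers":1},{"dp":[0,-1.5,0],"spin":0,"fingers":1},{"dp":[0,-1,0],"spin":0,"fingers":1},{"dp":[0,-1,0],"spin":0,"fingers":1},{"dp":[0,-1,0],"spin":0,"fingers":1},{"dp":[0,-1,0],"spin":0,"fingers":1},{"dp":[0,0,0],"spin":0,"fingers":1},{"dp":[0,2.5,0],"spin":0,"fingers":1},{"dp":[0,2.5,0],"spin":0,"fingers":1},{"dp":[0,2.5,0],"spin":0,"fingers":1},{"dp":[0,2,0],"spin":0,"fingers":1},{"dp":[0,1,0],"spin":0,"fingers":1}]'
python3 -m handwheel '[{"dp":[0,1,0],"spin":0,"fingers":1},{"dp":[0,1,0],"spin":0,"fingers":1},{"dp":[0,1,0],"spin":0,"fingers":1},{"dp":[0,1.5,0],"spin":0,"fingers":1},{"dp":[0,0,0],"spin":0,"fingers":1},{"dp":[-1,-2.5,0],"spin":0,"fingers":1},{"dp":[-1,-2.5,0],"spin":0,"fingers":1},{"dp":[-1,-2.5,0],"spin":0,"fingers":1},{"dp":[-1.4,0,0],"spin":0,"fingers":1}]'
python3 -m handwheel '[{"dp":[-1,0,0],"spin":0,"fingers":1},{"dp":[-1,0,0],"spin":0,"fingers":1},{"dp":[-1,0,0],"spin":0,"fingers":1},{"dp":[-1,0,0],"spin":0,"fingers":1},{"dp":[-1,0,0],"spin":0,"fingers":1},{"dp":[0,0,0],"spin":0,"fingers":1},{"dp":[2.5,0,-2],"spin":0,"fingers":1},{"dp":[2.5,0,-3],"spin":0,"fingers":0.6},{"dp":[2.4,0,-3],"spin":0,"fingers":0.6},{"dp":[2,0,0],"spin":0,"fingers":0.6},{"dp":[0,0,0],"spin":0,"fingers":0.6}]'
python3 - <<'E'
from plant import *
from h import *
st=state(); print(st["eef_pos"],st["ee_rot"],st["time"],st["gripper_width"])
s=snapshot("wrist"); np.save("pics/w2.npy",s,allow_pickle=True)
t=snapshot("side"); 
a=cv2.resize(s["image"][40:360,140:500,::-1],(630,560)[:2])[:, :]
a=cv2.resize(s["image"][80:320,200:420,::-1],None,fx=2,fy=2); b=cv2.resize(t["image"][160:280,270:380,::-1],None,fx=3,fy=4)
cv2.imwrite("pics/w2.png",np.hstack([a,b]))
E
```

```text
time: 2.15
eef_pos: [0.5152, -0.035, 0.1319]
ee_rot: [-3.141, 0.004, -0.014]
contact_force: [0.5, 0.0, 0.7]
gripper_width: 0.21
finger_force: 0.0
time: 3.15
eef_pos: [0.5167, -0.0666, 0.1327]
ee_rot: [3.141, -0.0, -0.015]
contact_force: [0.2, -0.2, -0.7]
gripper_width: 0.003
finger_force: 0.0
time: 3.9
eef_pos: [0.4723, -0.0302, 0.1325]
ee_rot: [-3.14, 0.0, -0.012]
contact_force: [-0.1, -1.3, -0.0]
gripper_width: 0.006
finger_force: 0.0
time: 4.82
eef_pos: [0.5231, -0.0356, 0.2153]
ee_rot: [3.14, -0.009, -0.015]
contact_force: [-0.0, -1.7, -0.3]
gripper_width: 0.271
finger_force: 0.0
[ 0.52314566 -0.03561328  0.21526112] [ 3.14025712 -0.00910314 -0.01475503] 4.8167 0.2709362286508205
```

View pics/w2.png

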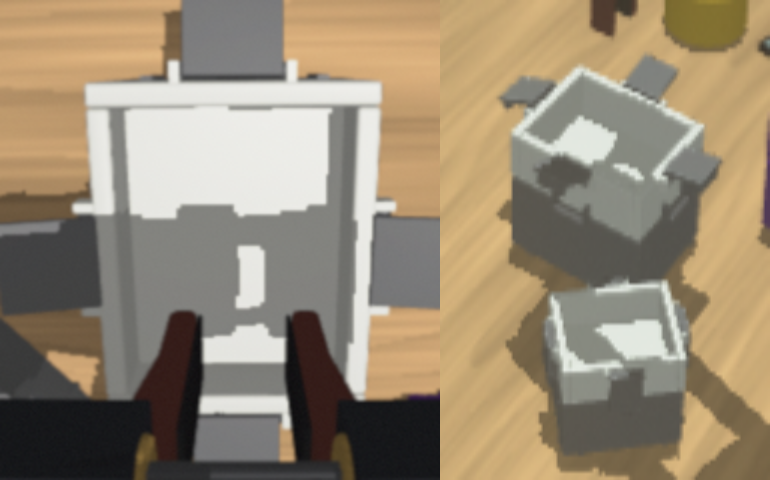

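The sweep worked: the ±y clips now stand out flat at (50,265) and (405,262) in the left panel, and the front rim corners are at full-frame (243,122) and (390.5,121.5). In the side panel all the clips stand outward.

```bash
python3 - <<'E'
from h import *
s=np.load("pics/w2.npy",allow_pickle=True).item()
P=onplane(s,[(243,122),(390.5,121.5),(244,132),(390,132),(240+10,240)],.1); print(P.round(4),(P[0]+P[1])/2)
E
```

```text
[[ 0.5955  0.0247  0.1   ]
 [ 0.5941 -0.0925  0.1   ]
 [ 0.5876  0.0245  0.1   ]
 [ 0.5859 -0.0924  0.1   ]
 [ 0.4944  0.0269  0.1   ]] [ 0.59479969 -0.03390074  0.1       ]
```

```bash
python3 -m handwheel '[{"dp":[-0.35,2,0],"spin":0,"fingers":0.59},{"dp":[0,2,1.5],"spin":0,"fingers":0.59},{"dp":[0,1.85,1.5],"spin":0,"fingers":0.59},{"dp":[0,0,1.5],"spin":0,"fingers":0.59},{"dp":[0,0,0],"spin":0,"fingers":0.59},{"dp":[0,0,0],"spin":0,"fingers":0.59},{"dp":[0,0,0],"spin":0,"fingers":0.59}]'
```

```text
time: 5.5
eef_pos: [0.5118, -0.0924, 0.1677]
ee_rot: [-3.141, 0.001, -0.014]
contact_force: [0.2, -0.2, -0.1]
gripper_width: 0.409
finger_force: 0.0
```

```bash
python3 -m handwheel '[{"dp":[0.7,0.15,1.5],"spin":0,"fingers":0.59},{"dp":[0,0,1],"spin":0,"fingers":0.59},{"dp":[0,0,1],"spin":0,"fingers":0.59},{"dp":[0,0,1],"spin":0,"fingers":0.59},{"dp":[0,0,0.9],"spin":0,"fingers":0.59},{"dp":[0,0,0.8],"spin":0,"fingers":0.59},{"dp":[0,0,0.8],"spin":0,"fingers":0.59},{"dp":[0,0,0],"spin":0,"fingers":0.59}]'
python3 -m handwheel '[{"dp":[0,0,0],"spin":0,"fingers":0.7},{"dp":[0,0,0],"spin":0,"fingers":0.8},{"dp":[0,0,0],"spin":0,"fingers":1},{"dp":[0,0,0],"spin":0,"fingers":1},{"dp":[0,0,0],"spin":0,"fingers":1},{"dp":[0,0,0],"spin":0,"fingers":1},{"dp":[0,0,0],"spin":0,"fingers":1},{"dp":[0,0,0],"spin":0,"fingers":1}]'
```

```text
time: 6.17
eef_pos: [0.5186, -0.0941, 0.096]
ee_rot: [-3.141, 0.003, -0.014]
contact_force: [0.1, -0.5, -0.8]
gripper_width: 0.415
finger_force: 0.1
time: 6.83
eef_pos: [0.5193, -0.0942, 0.0975]
ee_rot: [-3.141, 0.001, -0.014]
contact_force: [-0.5, 1.1, -6.3]
gripper_width: 0.262
finger_force: 30.0
```

The clip on −y is shut: the width is 23.1 mm at 30 N. The centre works out at y≈−0.0325. Next is the +y side.

```bash
python3 -m handwheel '[{"dp":[0,0,0],"spin":0,"fingers":0.55},{"dp":[0,0,0],"spin":0,"fingers":0.55},{"dp":[0,0,0],"spin":0,"fingers":0.55},{"dp":[0,0,-2.5],"spin":0,"fingers":0.55},{"dp":[0,0,-2.5],"spin":0,"fingers":0.55},{"dp":[0,-2.5,-2],"spin":0,"fingers":0.59},{"dp":[0,-2.5,0],"spin":0,"fingers":0.59},{"dp":[0,-2.5,0],"spin":0,"fingers":0.59},{"dp":[0,-2.5,0],"spin":0,"fingers":0.59},{"dp":[0,-2.4,0],"spin":0,"fingers":0.59},{"dp":[0,0,0],"spin":0,"fingers":0.59},{"dp":[0,0,0],"spin":0,"fingers":0.59}]'
```

```text
time: 7.83
eef_pos: [0.5218, 0.0303, 0.1682]
ee_rot: [3.141, -0.001, -0.012]
contact_force: [-0.4, -0.3, 0.7]
gripper_width: 0.413
finger_force: 0.0
```

```bash
python3 -m handwheel '[{"dp":[0,0.1,1.5],"spin":0,"fingers":0.59},{"dp":[0,0,1],"spin":0,"fingers":0.59},{"dp":[0,0,1],"spin":0,"fingers":0.59},{"dp":[0,0,1],"spin":0,"fingers":0.59},{"dp":[0,0,0.9],"spin":0,"fingers":0.59},{"dp":[0,0,0.8],"spin":0,"fingers":0.59},{"dp":[0,0,0.8],"spin":0,"fingers":0.59},{"dp":[0,0,0],"spin":0,"fingers":0.59}]'
python3 -m handwheel '[{"dp":[0,0,0],"spin":0,"fingers":0.7},{"dp":[0,0,0],"spin":0,"fingers":0.8},{"dp":[0,0,0],"spin":0,"fingers":1},{"dp":[0,0,0],"spin":0,"fingers":1},{"dp":[0,0,0],"spin":0,"fingers":1},{"dp":[0,0,0],"spin":0,"fingers":1},{"dp":[0,0,0],"spin":0,"fingers":1},{"dp":[0,0,0],"spin":0,"fingers":1}]'
```

```text
time: 8.5
eef_pos: [0.5209, 0.0289, 0.0962]
ee_rot: [-3.141, 0.001, -0.015]
contact_force: [0.6, 2.7, -0.7]
gripper_width: 0.413
finger_force: 1.1
time: 9.17
eef_pos: [0.521, 0.0285, 0.0975]
ee_rot: [-3.142, 0.001, -0.014]
contact_force: [0.5, -1.0, -7.4]
gripper_width: 0.264
finger_force: 30.0
```

The +y clip is shut too (23.2 mm). Now to +x, turning a quarter turn.

```bash
python3 -m handwheel '[{"dp":[0,0,0],"spin":0,"fingers":0.55},{"dp":[0,0,0],"spin":0,"fingers":0.55},{"dp":[0,0,0],"spin":0,"fingers":0.55},{"dp":[0,0,-2.5],"spin":0,"fingers":0.55},{"dp":[0,0,-2.5],"spin":0,"fingers":0.55},{"dp":[1.9,1.55,-2],"spin":0,"fingers":0.59},{"dp":[1.9,1.55,0],"spin":0,"fingers":0.59},{"dp":[1.9,1.55,0],"spin":0,"fingers":0.59},{"dp":[2,1.5,0],"spin":0,"fingers":0.59}]'
python3 -m handwheel '[{"dp":[0,0,0],"spin":-0.12,"fingers":0.59},{"dp":[0,0,0],"spin":-0.12,"fingers":0.59},{"dp":[0,0,0],"spin":-0.12,"fingers":0.59},{"dp":[0,0,0],"spin":-0.12,"fingers":0.59},{"dp":[0,0,0],"spin":-0.12,"fingers":0.59},{"dp":[0,0,0],"spin":-0.12,"fingers":0.59},{"dp":[0,0,0],"spin":-0.12,"fingers":0.59},{"dp":[0,0,0],"spin":-0.12,"fingers":0.59},{"dp":[0,0,0],"spin":-0.12,"fingers":0.59},{"dp":[0,0,0],"spin":-0.12,"fingers":0.59},{"dp":[0,0,0],"spin":-0.12,"fingers":0.59},{"dp":[0,0,0],"spin":-0.12,"fingers":0.59}]'
python3 -m handwheel '[{"dp":[0,0,0],"spin":-0.12,"fingers":0.59},{"dp":[0,0,0],"spin":-0.01,"fingers":0.59},{"dp":[0,0,0],"spin":0,"fingers":0.59},{"dp":[0,0,0],"spin":0,"fingers":0.59}]'
```

```text
time: 9.92
eef_pos: [0.599, -0.0349, 0.1692]
ee_rot: [3.141, -0.003, -0.014]
contact_force: [0.4, 0.2, -0.5]
gripper_width: 0.414
finger_force: 0.0
time: 10.92
eef_pos: [0.598, -0.0342, 0.1683]
ee_rot: [3.14, 0.0, 1.432]
contact_force: [-0.8, 0.8, 0.2]
gripper_width: 0.411
finger_force: 0.0
time: 11.25
eef_pos: [0.5977, -0.0341, 0.168]
ee_rot: [3.141, 0.0, 1.553]
contact_force: [0.2, -0.2, -0.5]
gripper_width: 0.412
finger_force: 0.0
```

```bash
python3 -m handwheel '[{"dp":[0,0,1.5],"spin":0,"fingers":0.59},{"dp":[0,0,1],"spin":0,"fingers":0.59},{"dp":[0,0,1],"spin":0,"fingers":0.59},{"dp":[0,0,1],"spin":0,"fingers":0.59},{"dp":[0,0,0.9],"spin":0,"fingers":0.59},{"dp":[0,0,0.8],"spin":0,"fingers":0.59},{"dp":[0,0,0.8],"spin":0,"fingers":0.59},{"dp":[0,0,0],"spin":0,"fingers":0.59}]'
python3 -m handwheel '[{"dp":[0,0,0],"spin":0,"fingers":0.7},{"dp":[0,0,0],"spin":0,"fingers":0.8},{"dp":[0,0,0],"spin":0,"fingers":1},{"dp":[0,0,0],"spin":0,"fingers":1},{"dp":[0,0,0],"spin":0,"fingers":1},{"dp":[0,0,0],"spin":0,"fingers":1},{"dp":[0,0,0],"spin":0,"fingers":1},{"dp":[0,0,0],"spin":0,"fingers":1}]'
```

```text
time: 11.92
eef_pos: [0.5983, -0.0341, 0.0966]
ee_rot: [3.14, -0.0, 1.556]
contact_force: [3.6, -0.8, -2.1]
gripper_width: 0.413
finger_force: 1.3
time: 12.58
eef_pos: [0.5963, -0.0339, 0.0972]
ee_rot: [-3.139, -0.0, 1.556]
contact_force: [-2.5, -0.1, -5.1]
gripper_width: 0.265
finger_force: 30.0
```

The +x clip is shut. Last is −x, 15.4 cm away along tool −y.

```bash
python3 -m handwheel '[{"dp":[0,0,0],"spin":0,"fingers":0.55},{"dp":[0,0,0],"spin":0,"fingers":0.55},{"dp":[0,0,0],"spin":0,"fingers":0.55},{"dp":[0,0,-2.5],"spin":0,"fingers":0.55},{"dp":[0,0,-2.5],"spin":0,"fingers":0.55},{"dp":[0,-2.6,-2],"spin":0,"fingers":0.59},{"dp":[0,-3.2,0],"spin":0,"fingers":0.59},{"dp":[0,-3.2,0],"spin":0,"fingers":0.59},{"dp":[0,-3.2,0],"spin":0,"fingers":0.59},{"dp":[0,-3.2,0],"spin":0,"fingers":0.59},{"dp":[0,0,0],"spin":0,"fingers":0.59},{"dp":[0,0,0],"spin":0,"fingers":0.59}]'
```

```text
time: 13.58
eef_pos: [0.4423, -0.0316, 0.1682]
ee_rot: [3.141, -0.0, 1.555]
contact_force: [1.1, -1.2, 0.0]
gripper_width: 0.408
finger_force: 0.0
```

```bash
python3 -m handwheel '[{"dp":[0,0,1.5],"spin":0,"fingers":0.59},{"dp":[0,0,1],"spin":0,"fingers":0.59},{"dp":[0,0,1],"spin":0,"fingers":0.59},{"dp":[0,0,1],"spin":0,"fingers":0.59},{"dp":[0,0,0.9],"spin":0,"fingers":0.59},{"dp":[0,0,0.8],"spin":0,"fingers":0.59},{"dp":[0,0,0.8],"spin":0,"fingers":0.59},{"dp":[0,0,0],"spin":0,"fingers":0.59}]'
python3 -m handwheel '[{"dp":[0,0,0],"spin":0,"fingers":0.7},{"dp":[0,0,0],"spin":0,"fingers":0.8},{"dp":[0,0,0],"spin":0,"fingers":1},{"dp":[0,0,0],"spin":0,"fingers":1},{"dp":[0,0,0],"spin":0,"fingers":1},{"dp":[0,0,0],"spin":0,"fingers":1},{"dp":[0,0,0],"spin":0,"fingers":1},{"dp":[0,0,0],"spin":0,"fingers":1}]'
python3 -m handwheel '[{"dp":[0,0,0],"spin":0,"fingers":0.55},{"dp":[0,0,0],"spin":0,"fingers":0.55},{"dp":[0,0,0],"spin":0,"fingers":0.55},{"dp":[0,0,-2.5],"spin":0,"fingers":0.55},{"dp":[0,0,-2.5],"spin":0,"fingers":0.55},{"dp":[0,0,-3],"spin":0,"fingers":0.55},{"dp":[0,0,-3],"spin":0,"fingers":0.55},{"dp":[0,0,-3],"spin":0,"fingers":0.55},{"dp":[0,0,-2],"spin":0,"fingers":0.55},{"dp":[0,0,0],"spin":0,"fingers":0.55},{"dp":[0,0,0],"spin":0,"fingers":0.55}]'
python3 - <<'E'
from plant import *
from h import *
o=[cv2.resize(snapshot(n)["image"][y:y+85,x:x+100,::-1],None,fx=4,fy=4) for n,x,y in(("scene",255,160),("side",270,165))]
cv2.imwrite("pics/end.png",np.hstack(o))
E
```

```text
time: 14.25
eef_pos: [0.4428, -0.0316, 0.0964]
ee_rot: [-3.139, -0.001, 1.556]
contact_force: [-3.8, 0.6, -1.9]
gripper_width: 0.412
finger_force: 1.4
time: 14.92
eef_pos: [0.4439, -0.0318, 0.0978]
ee_rot: [3.141, 0.0, 1.556]
contact_force: [0.8, 0.4, -5.7]
gripper_width: 0.266
finger_force: 30.0
time: 15.83
eef_pos: [0.4445, -0.032, 0.2589]
ee_rot: [3.138, 0.001, 1.556]
contact_force: [-0.4, 0.1, -0.8]
gripper_width: 0.449
finger_force: 0.0
```

View pics/end.png

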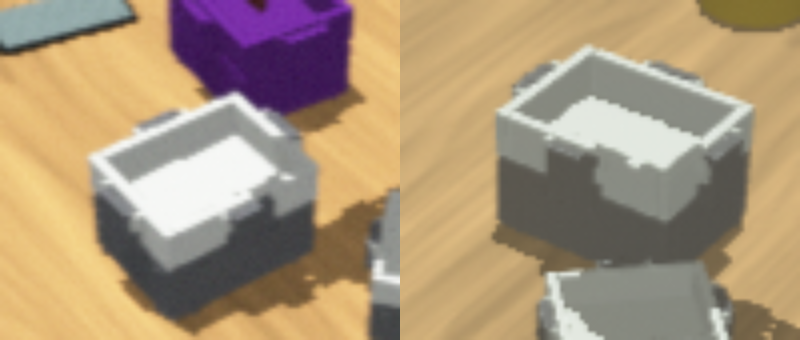

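All four clips lie down along the walls: left panel (120,210), (235,205), (157,122) and (283,122). Each one read about 23 mm at 30 N, and the box hasn't moved noticeably.

```bash
python3 -c "from plant import *; print(sign_off())"
```

```text
the job is handed in; nothing more can be done
None
```

All four clips on the larger grey box are flipped down and snapped shut (each squeezed to about 23 mm, the shut thickness), the box stands within a few millimetres of where it was, the phone, carton and tape were left alone, and the job was handed in at about 16 s.

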